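# Put the plug gauge away in its slide-cover case

### The arm

A 6-joint arm with a two-finger parallel gripper is mounted at the origin on a cart in front of the work surface, level with it; the furniture and walls round the work are solid. World frame = base frame: x ahead of the robot, y to its left, z up, the work surface at z = 0. Lengths are in m, angles in rad, forces in N, time in s.
With the tool pointing down it reaches from about 0.35 to 0.95 m from the base axis. Payload 17.4 kg.
Tool frame: the origin (TCP) lies midway between the tips of the shut fingers; the grasp point (between the pads) lies behind it (r.hold_point_z is the z of the grasp point in the tool frame, in m); z points along the fingers, y is the line along which they close (so a half turn about z gives the same grasp; the last joint's range is limited). The gripper opens to 93 mm and grips with 3 to 60 N. Pads are 15 mm wide; open, the fingers measure 128 mm over their backs; the gripper's body (75 mm by 188 mm) begins 65 mm behind the grasp point.
Start: joints at [-1.283, 0.116, 1.442, -0, 1.584, -0.038], TCP at [0.216, -0.64, 0.219] pointing down, gripper open.
Joint ranges: [-2.83, 2.83], [-0.83, 2.19], [0.07, 2.5], [-1.14, 4.28], [0.01, 3], [-2.97, 2.97]. Speed limits (rad/s): [1.89, 1.89, 2.22, 3.14, 3.14, 3.14].

### API

Orientations are given as a rotation vector (axis times angle).
In Python, from workcell import r gives the robot as it stands.
- The arm moves only by the tool arm_command, never from a script. Its argument "steps" is a list of rows, each a list of 7 numbers: the gripper command: -1 is fully open, 1 is shut, values between are in proportion, then the shift along the tool's x, y, z in units of 25 mm (1.0 is 25 mm), then the turn, a rotation vector about the tool's x, y, z in units of 8 degrees (1.0 is 8 degrees). In form: [[hand, dx, dy, dz, rx, ry, rz], ...]. A call has 1 to 5 rows; each row shifts and turns the commanded pose from where the row before left it, along the tool's axes as they then stand; what a row does not reach is not made up. A row lasts 1/8 s, in which the tool goes at most 62.5 mm and 10.7 degrees, less where a joint would pass 70% of its speed; a pose out of reach is approached as far as the arm can. A call is refused whole if a number of a shift passes 1 or a number of a turn 1, either way. A call with a gripper value outside its range is refused whole. The fingers move at their own pace and stop on an object; "force" is the grip in N (left out, the last holds). Time passes only in rows, so rows that do not move let the fingers close. It gives the time, the measured TCP pose, the force, the opening and the grip force at its end, in the units of the state.
- r.get_obs(): the state, without advancing time (a new reading comes with each control period).
- r.capture(name): name is "scene" or "top" or "wrist"; returns a dict with "frame" (480x640x3 uint8, red, green, blue), "fx", "fy", "cx", "cy" (pixels), "camera_from_world" (4x4, takes a point from world to camera coordinates); the wrist camera has in their place "hand_eye" (4x4, takes a point from camera to tool coordinates, whose origin is the TCP and whose axes are the flange's). Camera axes: x right, y down, z forward; pixel columns grow to the right and rows downward; lengths in m; the calibration is good to about 2 mm. The wrist camera is an equidistant fisheye: a pixel r from the principal point sees the ray r / f radians off the axis. A picture is of the moment at which its call begins: read the wrist's pose just before it. There is no depth.
- r.hand_in(): hands the job in; it is judged then, once.
Trained networks look in the newest picture that a camera, given by its name, has taken for a name from the list of things; names that differ only in an ending like _2 or _b are one class to them, and where a whole thing is asked for, a point or a joint stands for the part that bears it (a point fixed in the world has none). Each returns a list of dicts, best first, with "confidence" (0 to 1); they miss things now and then, are a little off and sometimes report something else, mostly with a low value. They report only what shows in the picture. A call takes as long as a camera call. They do not tell look-alikes from the thing itself.
- r.masks_of(camera, target): "mask" (480x640 bool, what is visible of it) and "box" ([left, top, right, bottom] in pixels, round what is visible of it).
The state is a dict: "time_s": time; "qpos": joint angles; "qvel": joint speeds; "effort": joint torques, N m; "tcp_pos": TCP position; "eef_rot": TCP orientation; "ft_force": force on the tool from outside, world axes, zero at the start; "moment": the same for the moment, N m; "grip_width": finger opening in m; "grasp_force": force on a finger pad.
Only numpy, scipy, OpenCV 4.12 (cv2) and the standard library are available. Lean on these libraries where they do the work, as an engineer would, in place of code of your own. Each camera call takes 0.05 s, during which the arm holds its last target. There are 200 camera calls.

### The job

Put the plug gauge away in the wooden slide-cover case: slide the cover back to uncover the whole groove, tuck one of its ends (either one) under the fixed top at the end of the case, and lower the other end without dropping it, so that the gauge lies level in its groove before you let go. Then slide the cover fully home against the fixed top; leave the V-block beside the gauge, the bench vise and the brush where they are.

Things in the scene. Friction and masses are not known exactly. Their poses are not given: they have to be found in the camera images.
- gauge_centre (a point): centre of the loose plug gauge lying on the grey ground plate (plate 15 mm thick): a hexagon handle 17 mm across, 15 mm high, with a 14 mm thick cylinder at each end, 92 mm long over all. Point at half length, 7.5 mm above its underside. y runs along the gauge, z up; the handle spans y = -24 to +34 mm. About 90 g. Grip it across the handle with the fingertips
- gauge_box: open wooden gauge case, fixed to the bench, 148 x 116 x 52 mm, blue felt inside. Origin on the bench, under the gauge's place; x runs along the case, level, towards the end with the fixed top; y across, z up. Side walls at y = +-48 to +-58 mm, 52 mm high. From x = -51 back to -90 mm it is a solid block 44 mm high
- bed (a point): middle of the floor of the groove that the gauge lies in, at x = -1.5, y = 0, z = 14 mm of the case; axes as the case's. The groove runs along x, 23 mm wide, 99 mm long: from the block's upright face (30 mm high above this floor) at x = -51 to the end wall at x = +48 mm of the case. Its cheeks rise 10 mm. The gauge's centre ends 7.5 mm above this point
- lip (a point): middle of the lower edge of the fixed top, at x = +36, z = 34 mm of the case; axes as the case's. The fixed top (16 mm thick) spans the width and overhangs the groove's last 12 mm, 20 mm above its floor. Lip and block leave no room to lay the gauge in flat: it goes in tilted 20 to 30 degrees, the end under the lip low, then is levelled
- trough (a point): middle of the floor of the trough for the fingers, at x = 0, z = 6 mm of the case. It crosses the groove at its middle: 52 mm long along the case (x = -26 to +26 mm), 96 mm wide between the side walls, 8 mm deeper than the groove; axes as the case's
- cover (a joint): how far the flat wooden cover (126 x 96 x 6 mm, upper side 50 mm above the bench) is open, in m: 0 = shut against the fixed top, 0.1 = fully open; 0.03 to 0.075 at the start. The whole groove is uncovered from 0.087 on. It opens towards the case's -x and slides level with 1.5 N of friction; nothing latches it
- cover_rib (a point): middle of the top of the cover's upright grip rib, 64 mm above the bench; the rib stands 14 mm high, 12 mm thick (along the case's x) and 60 mm long (along y); it moves with the cover, at x = -35 mm of the case when shut. Axes as the case's
- v_block: steel V-block, 44 x 36 mm, 34 mm high, standing beside the gauge on the ground plate; origin under its centre. Leave it alone
- toolmaker_vise: small steel bench vise, 58 x 125 x 40 mm, behind the case; origin under its centre. Leave it alone
- dust_brush: flat brush with a wooden handle, 37 x 165 x 10 mm, lying in front of the case; origin under its centre. Leave it alone
Not all that is in view belongs to the job. What is meant by the part that bears gauge_centre is not orange, and is the smaller of those in its own colour.

How it is judged:
By the outcome, as a careful person would: the job done as asked, in the order asked, and still so for the second after the job is handed in, with the robot touching nothing.
It also fails if it takes over 56 s, if anything falls off the work surface, if the arm or the gripper's body presses on something with over 40 N, if the wrist force passes 120 N, or if a joint passes its speed limit or range.

## Working session

There is one attempt and no reset: what is moved stays moved. The work goes in short steps, Python scripts to look and compute and a tool call to move; the robot and the scene stay as the last step left them, time stands still between calls to the robot, and variables do not carry over. Pictures are saved under pics/ and viewed, at most 12 in all, crops included, and the job is handed in when it is done.

Besides the shell and the picture viewer there is one more tool, called as name(argument=value, ...), one argument or row to a line, values as JSON. arm_command: Moves the arm, as the interface text tells. Its arguments: {"type":"object","properties":{"steps":{"type":"array","items":{"type":"array","items":{"type":"number"}}},"force":{"type":"number"}},"required":["steps"]}

```bash
mkdir -p pics; ls
cat > h.py <<'E'
import numpy as np, cv2
from scipy.spatial.transform import Rotation as R
from workcell import r
def save(n,f): cv2.imwrite('pics/'+n,cv2.cvtColor(f,cv2.COLOR_RGB2BGR))
def ray(c,u,v):
    M=np.linalg.inv(c['camera_from_world']); d=M[:3,:3]@np.array([(u-c['cx'])/c['fx'],(v-c['cy'])/c['fy'],1]); return M[:3,3],d
def atz(c,u,v,z):
    o,d=ray(c,u,v); return o+d*(z-o[2])/d[2]
def proj(c,p):
    q=c['camera_from_world']@np.append(p,1); return c['fx']*q[0]/q[2]+c['cx'],c['fy']*q[1]/q[2]+c['cy']
E
python3 - <<'E'
from h import *
for n in ('scene','top'):
    c=r.capture(n); save(n+'0.png',c['frame'])
    print(n,c['fx'],np.round(np.linalg.inv(c['camera_from_world']),3).tolist())
    for t in ('gauge_centre','gauge_box','cover','v_block','toolmaker_vise','dust_brush'):
        for m in r.masks_of(n,t)[:4]:
            pts=np.argwhere(m['mask'])[:,::-1].astype(np.float32); rc=cv2.minAreaRect(pts)
            print(t,round(m['confidence'],2),np.round(m['box']),np.round(rc[0]),np.round(rc[1]),round(rc[2]),len(pts), atz(c,*rc[0],0.03).round(3) if n=='top' else '')
print(r.get_obs(), r.hold_point_z)
E
```

```text
pics
scene 495.70489689185854 [[0.859, -0.237, 0.454, 0.067], [-0.511, -0.371, 0.775, -0.968], [-0.015, -0.898, -0.44, 0.438], [0.0, 0.0, 0.0, 1.0]]
gauge_centre 0.74 [234. 233. 252. 253.] [240. 241.] [10. 23.] 45 204 
gauge_centre 0.59 [252. 322. 319. 387.] [283. 354.] [83. 16.] 45 1266 
gauge_centre 0.58 [356. 250. 384. 282.] [371. 263.] [38. 10.] 51 331 
gauge_centre 0.3 [253. 196. 267. 208.] [262. 202.] [17.  8.] 27 129 
gauge_box 0.64 [255. 196. 365. 256.] [308. 227.] [113.  42.] 10 1703 
v_block 0.73 [325. 266. 343. 299.] [333. 281.] [12. 31.] 4 335 
dust_brush 0.22 [356. 246. 382. 281.] [371. 263.] [36.  8.] 54 265 
top 518.6211760240332 [[0.0, -0.999, 0.049, 0.438], [-1.0, 0.0, 0.016, -0.321], [-0.016, -0.049, -0.999, 1.006], [0.0, 0.0, 0.0, 1.0]]
gauge_centre 0.89 [335. 211. 382. 227.] [357. 220.] [48. 10.] 18 402 [ 0.527 -0.388  0.03 ]
gauge_centre 0.61 [231. 279. 262. 322.] [246. 302.] [48. 10.] 51 408 [ 0.373 -0.18   0.03 ]
gauge_centre 0.57 [381. 333. 451. 348.] [416. 342.] [13. 70.] 86 834 [ 0.3   -0.497  0.03 ]
gauge_box 0.58 [186. 186. 309. 258.] [246. 224.] [ 64. 119
[... 464 characters left out ...]
12 -0.315  0.03 ]
{'time_s': 0.7, 'qpos': array([-1.28278260e+00,  1.15990233e-01,  1.44162766e+00,  3.18656048e-05,
        1.58403768e+00, -3.78368271e-02]), 'qvel': array([ 0.00159378,  0.00149416,  0.00146604,  0.00060027, -0.00010429,
       -0.00188924]), 'effort': array([ 2.61795387e-03, -7.20870566e+01, -6.22667170e+01,  7.81231024e-02,
        1.84136530e-02,  2.00986483e-05]), 'tcp_pos': array([ 0.21604978, -0.63947235,  0.21863554]), 'eef_rot': array([-3.09992295e+00, -5.09573284e-01, -3.73282863e-05]), 'ft_force': array([-0.76374991, -0.57587361,  0.05440579]), 'moment': array([-0.06332382,  0.04261673,  0.001111  ]), 'grasp_force': 0.0, 'grip_width': 0.09316352317669825} -0.0188
```

View pics/top0.png

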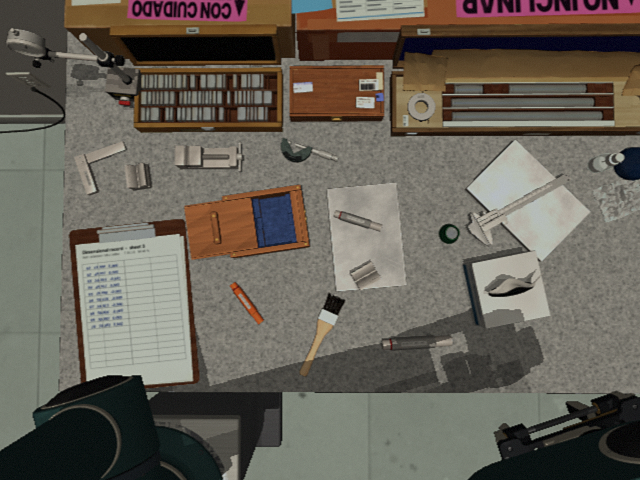

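View pics/scene0.png

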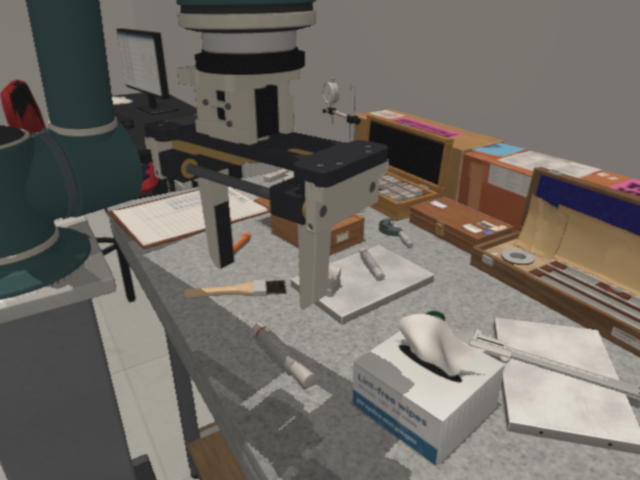

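The top view shows the target gauge on the grey plate at (357,220) and the case at (246,224), with its fixed top on the right and the rib at about (216,227). The orange piece (246,302) and the larger gauge (416,342) are decoys. Next I'll work out the move towards the gauge and the case.

```bash
cat >> h.py <<'E'
def tool(yaw_y, tilt=0):
    "tool z down, tool y level at world angle yaw_y(deg); then turned by tilt deg about tool y"
    a=np.radians(yaw_y); y=np.array([np.cos(a),np.sin(a),0]); z=np.array([0,0,-1.]); x=np.cross(y,z)
    return R.from_matrix(np.c_[x,y,z])*R.from_euler('y',tilt,degrees=True)
def plan(p,Rt,frm=None):
    "units still to go: shift in the present tool axes (25 mm), rotvec in tool axes (8 deg)"
    o=r.get_obs(); p0,R0=(o['tcp_pos'],R.from_rotvec(o['eef_rot'])) if frm is None else frm
    s=R0.inv().apply(np.array(p)-p0)/.025; t=(R0.inv()*Rt).as_rotvec(degrees=True)/8
    return s.round(2).tolist(),t.round(2).tolist()
E
python3 - <<'E'
from h import *
c=r.capture('top'); f=c['frame']
save('crop1.png',cv2.resize(f[175:300,175:395],None,fx=3.6,fy=3.6,interpolation=cv2.INTER_CUBIC))
m=r.masks_of('top','gauge_centre')[0]['mask']; pts=np.argwhere(m)[:,::-1].astype(np.float32)
mu=pts.mean(0); w,v=np.linalg.eigh(np.cov((pts-mu).T)); print(mu,v[:,1], atz(c,*mu,.0225), atz(c,*(mu+20*v[:,1]),.0225))
w=r.capture('wrist'); print({k:w[k] for k in w if k!='frame'})
o=r.get_obs(); print(R.from_rotvec(o['eef_rot']).as_matrix().round(3))
E
```

```text
[356.153   219.90437] [-0.95311201 -0.30261774] [ 0.52900707 -0.38729107  0.0225    ] [ 0.54059795 -0.35112202  0.0225    ]
{'fx': 371.64829954431775, 'fy': 371.64829954431775, 'cx': 327.1040442247643, 'cy': 239.29870810207166, 'hand_eye': array([[-2.22053614e-03, -9.54023954e-01, -2.99722145e-01,
         8.53780665e-02],
       [ 9.99997534e-01, -2.12605337e-03, -6.41343399e-04,
         6.33445365e-04],
       [-2.53683101e-05, -2.99722830e-01,  9.54026323e-01,
        -1.66835282e-01],
       [ 0.00000000e+00,  0.00000000e+00,  0.00000000e+00,
         1.00000000e+00]])}
[[ 0.947  0.32  -0.   ]
 [ 0.32  -0.947  0.   ]
 [-0.    -0.    -1.   ]]
```

View pics/crop1.png

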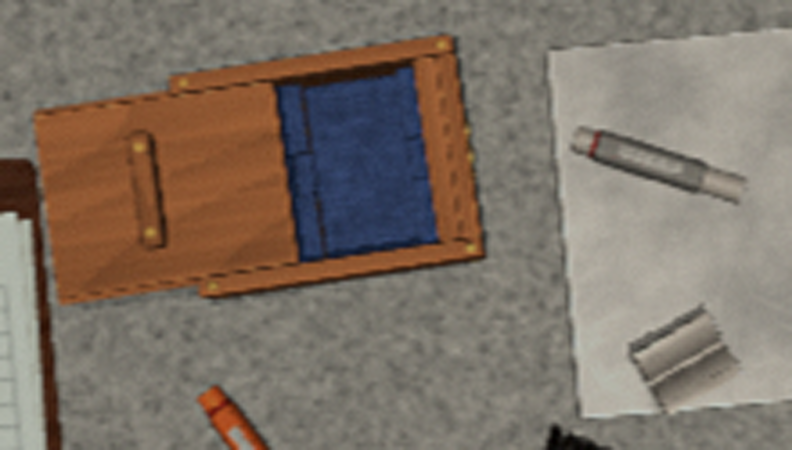

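The crop shows the case's wall corners at about (170,80), (454,37), (483,250) and (203,297), the rib from (140,133) to (152,247), and the gauge from (572,137) to (745,190).

Run:
```python
from h import *
c=r.capture('top'); 
W=lambda u,v,z: atz(c,u/3.6+175-.36,v/3.6+175-.36,z)[:2]
cor=np.array([W(170,80,.052),W(454,37,.052),W(483,250,.052),W(203,297,.052)])
mod=np.array([[-90,58],[58,58],[58,-58],[-90,-58]])/1000
A=mod-mod.mean(0);B=cor-cor.mean(0);U,S,V=np.linalg.svd(A.T@B);Rm=(U@V).T
if np.linalg.det(Rm)<0: V[1]*=-1; Rm=(U@V).T
o=cor.mean(0)-Rm@mod.mean(0); print('origin',o,'yaw',np.degrees(np.arctan2(Rm[1,0],Rm[0,0])),'sizes',np.linalg.norm(np.diff(cor[[0,1,2,3,0]],axis=0),axis=1), 'res',(cor-(mod@Rm.T+o)).round(4).tolist())
L=lambda p:(Rm.T@(p-o)).round(4)
print('rib',W(140,133,.064),W(152,247,.064),L(W(146,190,.064)))
print('lip',L(W(414,62,.05)),L(W(440,242,.05)),'front',L(W(276,83,.05)),L(W(298,262,.05)))
print('gauge ends',W(574,137,.0225),W(743,190,.0225))
yaw=np.degrees(np.arctan2(Rm[1,0],Rm[0,0]))
print(plan([.50,-.30,.22],tool(yaw)))
```

```text
origin [ 0.52750477 -0.23394331] yaw -81.18651892043522 sizes [0.14799133 0.11072298 0.14540991 0.11320375] res [[-0.0016, -0.0006], [-0.0023, -0.0007], [0.0026, 0.0021], [0.0013, -0.0008]]
rib [ 0.54073267 -0.12399286] [ 0.48273958 -0.1306556 ] [-0.1078  0.0007]
lip [0.036  0.0463] [ 0.0352 -0.0475] front [-0.036   0.0466] [-0.0385 -0.0465]
gauge ends [ 0.54281413 -0.34541064] [ 0.51465374 -0.43436827]
([15.11, -9.23, -0.05], [-0.0, 0.0, 1.23])
```

arm_command(
  steps=[
    [0.2,1,-0.87,0,0,0,0],
    [0.2,1,-0.87,0,0,0,0],
    [0.2,1,-0.87,0,0,0,0],
    [0.2,1,-0.87,0,0,0,0],
    [0.2,1,-0.87,0,0,0,0],
  ],
  force=20,
)

```text
time_s: 1.52
tcp_pos: [0.3001, -0.4955, 0.2187]
eef_rot: [3.1, 0.509, 0.0]
ft_force: [0.3, -0.7, 0.2]
grip_width: 0.0478
grasp_force: 0.0
```

arm_command(
  steps=[
    [0.2,1,-0.87,0,0,0,0],
    [0.2,1,-0.87,0,0,0,0],
    [0.2,1,-0.87,0,0,0,0],
    [0.2,1,-0.87,0,0,0,0],
    [0.2,1,-0.87,0,0,0,0],
  ],
)

```text
time_s: 2.15
tcp_pos: [0.3837, -0.3524, 0.2188]
eef_rot: [3.1, 0.509, 0.0]
ft_force: [0.0, -0.6, 0.7]
grip_width: 0.0373
grasp_force: 0.0
```

arm_command(
  steps=[
    [0.2,1,-0.87,0,0,0,0],
    [0.2,1,-0.87,0,0,0,0],
    [0.2,1,-0.87,0,0,0,0],
    [0.2,1,-0.87,0,0,0,0],
    [0.2,1,-0.87,0,0,0,0],
  ],
)

```text
time_s: 2.78
tcp_pos: [0.4673, -0.2094, 0.2188]
eef_rot: [3.1, 0.509, 0.0]
ft_force: [-0.0, -0.9, -0.7]
grip_width: 0.037
grasp_force: 0.0
```

arm_command(
  steps=[
    [0.2,1,-0.87,0.6,0,0,0],
    [0.2,1,-0.87,1,0,0,0],
    [0.2,0.8,-0.7,1,0,0,0],
    [0.2,0,0,0.6,0,0,0.6],
    [0.2,0,0,0,0,0,0.6],
  ],
)

```text
time_s: 3.4
tcp_pos: [0.5133, -0.1296, 0.1372]
eef_rot: [-3.131, -0.245, 0.003]
ft_force: [-0.4, 0.3, 0.5]
grip_width: 0.0372
grasp_force: 0.0
```

```bash
cat >> h.py <<'E'
RIB=np.array([.5117,-.1273]); YAW=-81.2
def wcam():
    o=r.get_obs(); w=r.capture('wrist'); T=np.eye(4); T[:3,:3]=R.from_rotvec(o['eef_rot']).as_matrix(); T[:3,3]=o['tcp_pos']
    return w,T@w['hand_eye']
def wproj(w,M,p):
    q=np.linalg.inv(M)@np.append(p,1); a=np.arctan2(np.hypot(q[0],q[1]),q[2]); k=w['fx']*a/np.hypot(q[0],q[1]); return q[0]*k+w['cx'],q[1]*k+w['cy']
def watz(w,M,u,v,z):
    x,y=u-w['cx'],v-w['cy']; a=np.hypot(x,y)/w['fx']; n=np.hypot(x,y)+1e-9
    d=M[:3,:3]@np.array([np.sin(a)*x/n,np.sin(a)*y/n,np.cos(a)]); return M[:3,3]+d*(z-M[2,3])/d[2]
E
python3 - <<'E'
from h import *
w,M=wcam(); save('w1.png',w['frame'])
o=r.get_obs(); print(o['time_s'],o['tcp_pos'],plan([*RIB,.054],tool(YAW)))
for x in (.03,-.03): print(wproj(w,M,[*(RIB+x*np.array([.988,.153])),.064]))
E
```

```text
3.45 [ 0.51350252 -0.12985819  0.13804052] ([-0.05, -0.11, 3.36], [-0.0, 0.01, -0.01])
(np.float64(323.05493886435323), np.float64(212.1317668731589))
(np.float64(323.3131928595382), np.float64(294.05924379578863))
```

View pics/w1.png

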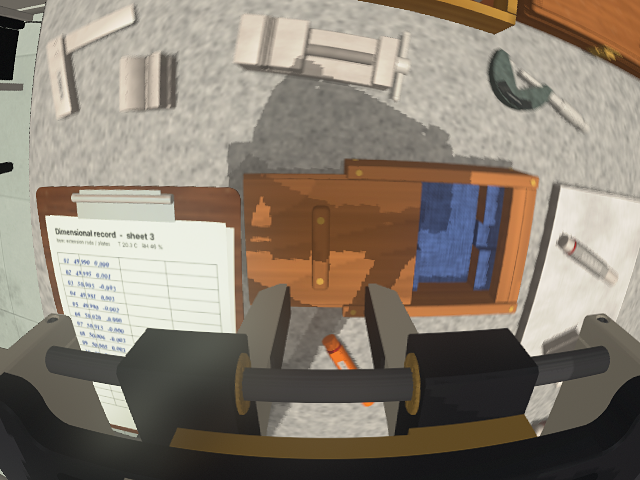

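The wrist view shows the rib from (320,206) to (320,289), about 5 px from the prediction (3 mm). The fingers straddle it.

arm_command(
  steps=[
    [0.2,0,-0.15,1,0,0,0],
    [0.2,0,0,1,0,0,0],
    [0.2,0,0,0.9,0,0,0],
    [0.2,0,0,0.4,0,0,0],
    [0.8,0,0,0,0,0,0],
  ],
)

```text
time_s: 4.08
tcp_pos: [0.513, -0.1265, 0.0561]
eef_rot: [-3.132, -0.249, 0.001]
ft_force: [-0.5, -0.3, -0.0]
grip_width: 0.0314
grasp_force: 0.0
```

arm_command(
  steps=[
    [1,0,0,0,0,0,0],
    [1,0,0,0,0,0,0],
    [1,0,0,0,0,0,0],
  ],
)

```text
time_s: 4.45
tcp_pos: [0.5135, -0.1265, 0.057]
eef_rot: [3.131, 0.248, 0.002]
ft_force: [0.3, 1.3, 7.1]
grip_width: 0.0118
grasp_force: 20.0
```

arm_command(
  steps=[
    [1,0,-0.2,-0.05,0,0,0],
    [1,0,-0.25,0,0,0,0],
    [1,0,-0.25,0,0,0,0],
    [1,0,-0.25,0,0,0,0],
    [1,0,0,0,0,0,0],
  ],
)

```text
time_s: 5.08
tcp_pos: [0.5097, -0.1023, 0.0571]
eef_rot: [-3.131, -0.249, -0.002]
ft_force: [7.2, 2.6, -6.8]
grip_width: 0.0118
grasp_force: 20.0
```

arm_command(
  steps=[
    [0.2,0,0,0,0,0,0],
    [0.2,0,0,0,0,0,0],
    [0.2,0,0,-1,0,0,0],
    [0.2,0,0,-1,0,0,0],
    [0.2,0,0,-1,0,0,0],
  ],
)

```text
time_s: 5.7
tcp_pos: [0.5092, -0.1031, 0.1332]
eef_rot: [3.132, 0.248, -0.0]
ft_force: [0.6, -0.2, 0.3]
grip_width: 0.0371
grasp_force: 0.0
```

Run:
```python
from h import *
w,M=wcam(); save('w2.png',w['frame'][130:340,200:640].repeat(2,0)[:,:].repeat(2,1)[:, :800])
o=r.get_obs(); print(o['time_s'],o['tcp_pos'])
np.save('M2.npy',M)
O=np.array([.5275,-.2339]);a=np.radians(YAW);ex=np.array([np.cos(a),np.sin(a)]);ey=np.array([-ex[1],ex[0]])
for x,y,z in [(58,58,52),(58,-58,52),(-90,58,52),(36,48,50),(36,-48,50),(-51,48,44),(-51,-48,44),(26,11.5,24),(26,-11.5,24),(48,0,14),(-26,11.5,24),(-26,-11.5,24)]:
    u,v=wproj(w,M,[*(O+x/1000*ex+y/1000*ey),z/1000]); print((x,y,z),round((u-200)*2),round((v-130)*2))
```

```text
5.75 [ 0.51028484 -0.10334664  0.13675984]
(58, 58, 52) 740 101
(58, -58, 52) 691 368
(-90, 58, 52) 379 81
(36, 48, 50) 691 122
(36, -48, 50) 652 348
(-51, 48, 44) 480 110
(-51, -48, 44) 457 351
(26, 11.5, 24) 629 195
(26, -11.5, 24) 621 246
(48, 0, 14) 656 214
(-26, 11.5, 24) 517 193
(-26, -11.5, 24) 512 247
```

View pics/w2.png

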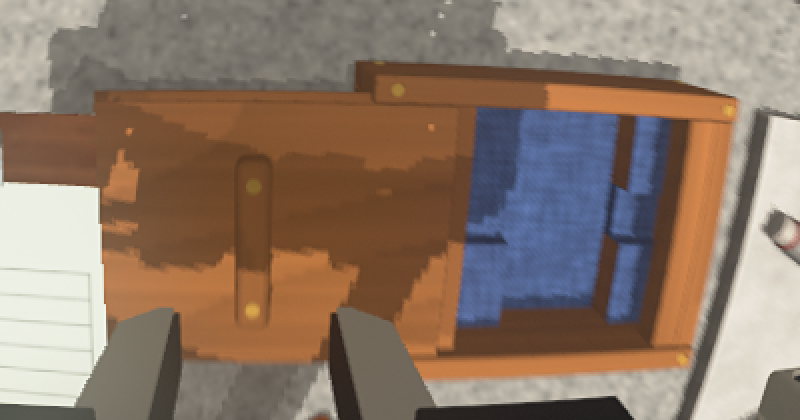

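The cover is open by about 97 mm. Its front edge (458) lies behind the block's edge (475), so the whole groove is clear. The case features sit about 4 crop px above the prediction, so I shift the origin about 1.6 mm. Now on to the gauge.

arm_command(
  steps=[
    [0,-0.1,1,0,0,0,0],
    [0,-0.1,1,0,0,0,0],
    [0,-0.1,1,0,0,0,0],
    [0,-0.1,1,0,0,0,0],
    [0,-0.1,1,0,0,0,0],
  ],
)

```text
time_s: 6.38
tcp_pos: [0.5165, -0.2293, 0.1321]
eef_rot: [-3.132, -0.248, 0.0]
ft_force: [-0.2, 0.1, -0.9]
grip_width: 0.0466
grasp_force: 0.0
```

arm_command(
  steps=[
    [0,-0.1,1,0,0,0,0],
    [0,-0.1,1,0,0,0,0],
    [0,-0.1,1,0,0,0,0],
    [0,-0.1,1,0,0,0,0],
    [0,-0.1,1,0,0,0,0],
  ],
)

```text
time_s: 7.0
tcp_pos: [0.5241, -0.3555, 0.1324]
eef_rot: [-3.132, -0.248, -0.0]
ft_force: [0.3, -0.9, -0.1]
grip_width: 0.0464
grasp_force: 0.0
```

arm_command(
  steps=[
    [0,0,1,0,0,0,0],
    [0,0,0.4,0,0,0,-1],
    [0,0,0,0,0,0,-1],
    [0,0,0,0,0,0,-1],
    [0,0,0,0,0,0,-1],
  ],
)

```text
time_s: 7.62
tcp_pos: [0.5296, -0.3893, 0.1323]
eef_rot: [-2.939, -1.109, 0.0]
ft_force: [0.3, 0.8, -0.0]
grip_width: 0.0463
grasp_force: 0.0
```

arm_command(
  steps=[
    [0,0,0,0,0,0,-1],
    [0,0,0,0,0,0,-1],
    [0,0,0,0,0,0,-1],
    [0,0,0,0,0,0,-1],
    [0,0,0,0,0,0,0],
  ],
)

```text
time_s: 8.25
tcp_pos: [0.5296, -0.3891, 0.1323]
eef_rot: [-2.525, -1.869, 0.0]
ft_force: [-0.3, 0.1, 0.2]
grip_width: 0.0465
grasp_force: 0.0
```

Run:
```python
from h import *
w,M=wcam(); o=r.get_obs(); print(o['time_s'],o['tcp_pos'],o['qpos'].round(2))
f=w['frame'].copy()
for m in r.masks_of('wrist','gauge_centre')[:3]:
    P=np.argwhere(m['mask'])[::1,::-1]; X=np.array([watz(w,M,u,v,.0225)[:2] for u,v in P]); 
    rc=cv2.minAreaRect((X*1000).astype(np.float32)); mu=X.mean(0); ww,v=np.linalg.eigh(np.cov((X-mu).T)); t=(X-mu)@v[:,1]
    print(round(m['confidence'],2),m['box'],rc,mu,mu+v[:,1]*(t.max()+t.min())/2,np.degrees(np.arctan2(*v[::-1,1])),t.max()-t.min())
save('w3.png',f)
```

```text
8.3 [ 0.5295972  -0.38899686  0.13230302] [-0.67  0.11  1.59  0.    1.44 -0.37]
0.92 [57.8, 10.5, 121.0, 108.9] ((381.9120178222656, -182.3878936767578), (92.00870513916016, 20.329326629638672), 37.653106689453125) [ 0.3833834 -0.1807535] [ 0.38162039 -0.18208048] -143.0320710830147 0.09201048142136453
0.62 [315.8, 173.6, 337.3, 293.6] ((530.028076171875, -389.004638671875), (96.59244537353516, 17.034954071044922), 72.35581970214844) [ 0.53098186 -0.38526691] [ 0.52980244 -0.38892919] 72.14910642948271 0.09660558014180465
0.47 [114.6, 330.8, 125.3, 344.1] ((302.0933837890625, -429.5053405761719), (19.031936645507812, 4.776467323303223), 26.379426956176758) [ 0.30154925 -0.43008869] [ 0.30225151 -0.42980922] -158.2993862386275 0.019101650258079767
```

View pics/w3.png

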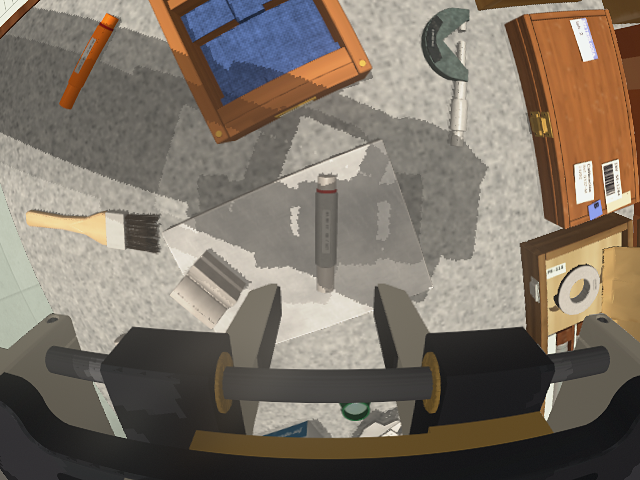

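The gauge lies at (326,232) in the picture, centre (0.5298,-0.389) and axis 72.2°. It is directly under the tool and aligned. I'll descend and grip.

arm_command(
  steps=[
    [0,0,0,1,0,0,0],
    [0,0,0,1,0,0,0],
    [0,0,0,1,0,0,0],
    [0,0,0,1,0,0,0],
    [0,0,0,0.5,0,0,0],
  ],
  force=25,
)

```text
time_s: 8.98
tcp_pos: [0.5292, -0.3883, 0.0185]
eef_rot: [-2.525, -1.867, 0.001]
ft_force: [-0.7, 0.2, 0.4]
grip_width: 0.0464
grasp_force: 0.0
```

arm_command(
  steps=[
    [0.6,0,0,0,0,0,0],
    [1,0,0,0,0,0,0],
    [1,0,0,0,0,0,0],
    [1,0,0,0,0,0,0],
    [1,0,0,0,0,0,0],
  ],
)

```text
time_s: 9.6
tcp_pos: [0.5298, -0.3887, 0.0208]
eef_rot: [2.524, 1.87, 0.0]
ft_force: [-2.1, 0.7, 5.9]
grip_width: 0.0152
grasp_force: 25.0
```

Run:
```python
from h import *
# best-clearance path of the gauge centre (case x,z mm) against lip/wall/floor/block for each tilt (+x end low)
from scipy.optimize import linprog
def pts(t):
    c,s=np.cos(t),np.sin(t); return np.array([(x*c+z*s,-x*s+z*c) for x,z in [(-46,-7.5),(46,-7.5),(46,7.5),(-46,7.5)]])
def clr(cx,cz,t):
    P=pts(t)+[cx,cz]; c,s=np.cos(t),np.sin(t)
    d=[P[:,1].min()-14, 48-P[:,0].max()]
    for X,Z in [(36,34),(-51,44)]:   # corners vs gauge rectangle
        q=np.array([X-cx,Z-cz]); a=q@[c,-s]; b=q@[s,c]; e=np.array([abs(a)-46,abs(b)-7.5])
        d.append(e.max() if e.max()<0 else np.hypot(*np.maximum(e,0)))
    # rear corners below block top must lie right of face
    for p in P[[0,3]]:
        d.append(max(p[0]+51,p[1]-44))
    for p in P[[1,2]]: # front points right of the lip edge must be under it
        d.append(max(36-p[0],34-p[1]))
    return min(d)
for deg in (30,27,25,23,20,17,14,11,8,5,3,0):
    t=np.radians(deg); g=[(clr(x,z,t),x,z) for x in np.arange(-20,25,.5) for z in np.arange(21.5,70,.5)]
    print(deg,np.round(max(g),1), np.round(sorted([v for v in g],reverse=True)[12],1))
# contact-limits at 25 deg during entry
for z in range(70,30,-5):
    t=np.radians(25); print(z,[x for x in range(-40,30,2) if clr(x,z,t)>2])
```

```text
30 [ 12.4 -20.   69.5] [ 12.4 -20.   63.5]
27 [ 11.6 -20.   69.5] [ 11.6 -20.   63.5]
25 [ 11.1 -20.   69.5] [ 11.1 -20.   63.5]
23 [ 10.7 -20.   69.5] [ 10.7 -20.   63.5]
20 [ 10.2 -20.   69.5] [ 10.2 -20.   63.5]
17 [  9.8 -20.   69.5] [  9.8 -20.   63.5]
14 [  9.6 -20.   69.5] [  9.6 -20.   63.5]
11 [  9.4 -20.   69.5] [  9.4 -20.   63.5]
8 [  9.4 -20.   69.5] [  9.4 -20.   63.5]
5 [  9.5 -20.   69.5] [  9.5 -20.   63.5]
3 [  9.7 -20.   69.5] [  9.7 -20.   63.5]
0 [ 10.  -20.   69.5] [ 10.  -20.   63.5]
70 [-40, -38, -36, -34, -32, -30, -28, -26, -24, -22, -20, -18, -16, -14, -12]
65 [-40, -38, -36, -34, -32, -30, -28, -26, -24, -22, -20, -18, -16, -14, -12]
60 [-40, -38, -36, -34, -32, -30, -28, -26, -24, -22, -20, -18, -16, -14, -12]
55 [-40, -38, -36, -34, -32, -30, -28, -26, -24, -22, -20, -18, -16, -14, -12]
50 [-40, -38, -36, -34, -32, -30, -28, -26, -24, -22, -20, -18, -16, -14, -12]
45 [-30, -28, -26, -24, -22, -20, -18, -16, -14, -12]
40 []
35 []
```

arm_command(
  steps=[
    [1,0,0,-0.5,0,0,0],
    [1,0,0,-1,0,0,0],
    [1,0,0,-1,0,0,0],
    [1,0,0,-1,0,0,0],
    [1,0,0,-0.5,0,0,0],
  ],
)

```text
time_s: 10.22
tcp_pos: [0.5299, -0.3887, 0.1219]
eef_rot: [2.523, 1.869, 0.001]
ft_force: [0.1, -0.4, -0.5]
grip_width: 0.0151
grasp_force: 25.0
```

```bash
cat > path.py <<'E'
from h import *
import heapq
TH=np.arange(0,31,2.5); X=np.arange(-24,14,.5); Z=np.arange(21,62,.5); H=7.0
def clr(cx,cz,t):
    c,s=np.cos(t),np.sin(t)
    P=np.array([(x*c+z*s+cx,-x*s+z*c+cz) for x in (-46,46) for z in (-H,H)])
    def box(x0,z0,x1,z1):  # signed gap gauge / axis-aligned box by separating axes
        B=np.array([(x0,z0),(x1,z0),(x1,z1),(x0,z1)]); g=-1e9
        for a in ([1,0],[0,1],[c,-s],[s,c]):
            p,q=P@a,B@a; g=max(g,q.min()-p.max(),p.min()-q.max())
        return g
    return min(box(-200,-50,-51,44),box(36,34,58,50),box(48,-50,90,50),box(-200,-50,200,14)+.5)
G=np.array([[[clr(x,z,np.radians(t)) for z in Z] for x in X] for t in TH])
src=(len(TH)-3,int((-8+24)/.5),len(Z)-1); dst=(0,int((-1.5+24)/.5),1)
best={src:G[src]}; prev={}; h=[(-G[src],0,src)]; done=set()
while h:
    c,n,u=heapq.heappop(h)
    if u in done: continue
    done.add(u)
    if u==dst: break
    for k in range(3):
        for d in (-1,1):
            v=list(u); v[k]+=d; v=tuple(v)
            if all(0<=v[i]<G.shape[i] for i in range(3)) and v not in done:
                b=(max(c,-min(G[v],3)),n+1)
                if v not in best or b<best[v] if isinstance(best.get(v),tuple) else True:
                    best[v]=b; prev[v]=u; heapq.heappush(h,(*b,v))
p=[dst]
while p[-1]!=src: p.append(prev[p[-1]])
last=None
for u in p[::-1]:
    print((TH[u[0]],X[u[1]],Z[u[2]],round(G[u],1)),end=' ')
print()
for i,t in enumerate(TH):  # best pose per tilt with low end under the lip
    e=[(G[i,a,b],X[a],Z[b]) for a in range(len(X)) for b in range(len(Z)) if X[a]+46*np.cos(np.radians(t))>38 and Z[b]-46*np.sin(np.radians(t))<30]
    print(t,np.round(max(e),1))
E
python3 path.py
python3 - <<'E'
from h import *
w,M=wcam(); o=r.get_obs(); print(o['time_s'],o['tcp_pos'],o['grip_width'])
s=r.capture('scene')['frame']; save('g1.png',np.vstack([cv2.resize(w['frame'][140:380,200:450],(500,480)),cv2.resize(s[150:330,260:510],(500,360))[:110]]) if 0 else np.hstack([cv2.resize(w['frame'][150:350,240:410],(340,400)),cv2.resize(s[200:320,280:400],(400,400))]))
E
```

```text
(np.float64(25.0), np.float64(-8.0), np.float64(61.5), np.float64(-0.6)) (np.float64(25.0), np.float64(-8.0), np.float64(61.0), np.float64(-0.6)) (np.float64(25.0), np.float64(-8.0), np.float64(60.5), np.float64(-0.6)) (np.float64(25.0), np.float64(-8.0), np.float64(60.0), np.float64(-0.6)) (np.float64(25.0), np.float64(-8.0), np.float64(59.5), np.float64(-0.6)) (np.float64(25.0), np.float64(-8.0), np.float64(59.0), np.float64(-0.6)) (np.float64(25.0), np.float64(-8.0), np.float64(58.5), np.float64(-0.6)) (np.float64(25.0), np.float64(-8.0), np.float64(58.0), np.float64(-0.6)) (np.float64(25.0), np.float64(-8.0), np.float64(57.5), np.float64(-0.6)) (np.float64(25.0), np.float64(-8.0), np.float64(57.0), np.float64(-0.6)) (np.float64(25.0), np.float64(-8.0), np.float64(56.5), np.float64(-0.6)) (np.float64(25.0), np.float64(-8.0), np.float64(56.0), np.float64(-0.6)) (np.float64(25.0), np.float64(-8.0), np.float64(55.5), np.float64(-0.6)) (np.float64(25.0), np.float64(-8.0), np.float64(55.0), np.float64(-0.6)) (np.float64(25.0), np.float64(-8.0), np.float64(54.5), np.float64(-0.6)) (np.f
[... 6061 characters left out ...]
(np.float64(0.0), np.float64(-3.5), np.float64(21.5), np.float64(1.0)) (np.float64(0.0), np.float64(-3.0), np.float64(21.5), np.float64(1.0)) (np.float64(0.0), np.float64(-2.5), np.float64(21.5), np.float64(1.0)) (np.float64(0.0), np.float64(-2.0), np.float64(21.5), np.float64(1.0)) (np.float64(0.0), np.float64(-1.5), np.float64(21.5), np.float64(1.0)) 
0.0 [ 3. -1. 24.]
2.5 [ 3.  -1.5 25.5]
5.0 [ 2.7 -1.5 27.5]
7.5 [ 2.6 -1.5 29. ]
10.0 [ 2.5 -2.  31. ]
12.5 [ 2.2 -1.  32.5]
15.0 [ 2.3 -2.  34.5]
17.5 [ 2.2 -2.5 36.5]
20.0 [ 2.7 -5.  38.5]
22.5 [ 2.4 -3.5 40. ]
25.0 [ 2.4 -3.5 42. ]
27.5 [ 2.4 -2.5 43.5]
30.0 [ 2.2 -1.5 45. ]
10.275 [ 0.5301508  -0.38884894  0.12294061] 0.015903563942922853
```

View pics/g1.png

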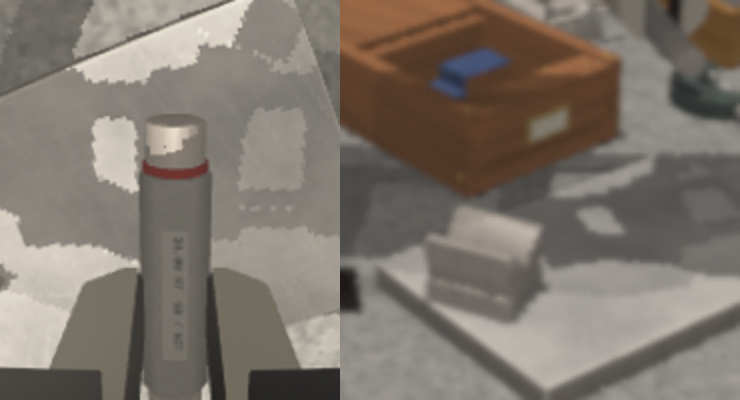

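The gauge is held squarely between the pads, in line with the tool. Next I'll compute the hover move and the clearance along the entry path.

```bash
cat >> h.py <<'E'
O=np.array([.529,-.233]); OFF=.0017
def ax(): a=np.radians(YAW); e=np.array([np.cos(a),np.sin(a)]); return e,np.array([-e[1],e[0]])
def pose(x,z,deg,O=None):
    "TCP pose for gauge centre at case x,z (mm), +x end low by deg"
    e,_=ax(); Rt=tool(YAW+90,-deg) ; Rt=Rt if Rt.as_matrix()[2,0]*1>=0 else tool(YAW+90,deg)
    p=np.array([*((globals()['O'] if O is None else O)+x/1000*e),z/1000])+Rt.as_matrix()[:,2]*OFF
    return p,Rt
E
sed -n '/^def clr/,/^    return min/p' path.py > clr.py; sed -i '1i from h import *\nH=7.2' clr.py
python3 - <<'E'
from clr import *
wp=[(-26,56,27.5),(-12,48,27.5),(-2.5,43.5,27.5),(-3.5,38.5,20),(-2,31,10),(-1.5,23,0)]
for a,b in zip(wp,wp[1:]):
    print(a,b,[round(clr(q[0],q[1],np.radians(q[2])),1) for q in np.linspace(a,b,6)])
p,Rt=pose(-20,130,0); print(p,Rt.as_matrix().round(2)); o=r.get_obs(); print(plan(p,Rt))
p,Rt=pose(-20,130,25); print(Rt.as_matrix().round(2))
E
```

```text
(-26, 56, 27.5) (-12, 48, 27.5) [np.float64(14.9), np.float64(13.3), np.float64(11.7), np.float64(9.5), np.float64(6.7), np.float64(3.9)]
(-12, 48, 27.5) (-2.5, 43.5, 27.5) [np.float64(3.9), np.float64(2.5), np.float64(2.4), np.float64(2.3), np.float64(2.2), np.float64(2.2)]
(-2.5, 43.5, 27.5) (-3.5, 38.5, 20) [np.float64(2.2), np.float64(2.1), np.float64(2.1), np.float64(2.1), np.float64(2.1), np.float64(2.1)]
(-3.5, 38.5, 20) (-2, 31, 10) [np.float64(2.1), np.float64(1.8), np.float64(1.9), np.float64(2.0), np.float64(2.2), np.float64(2.4)]
(-2, 31, 10) (-1.5, 23, 0) [np.float64(2.4), np.float64(2.4), np.float64(2.3), np.float64(2.3), np.float64(2.3), np.float64(2.3)]
[ 0.52594028 -0.21323543  0.1283    ] [[-0.15  0.99  0.  ]
 [ 0.99  0.15  0.  ]
 [ 0.    0.   -1.  ]]
([6.67, -2.2, -0.28], [0.01, 0.01, -3.22])
[[-0.14  0.99 -0.06]
 [ 0.9   0.15  0.42]
 [ 0.42 -0.   -0.91]]
```

arm_command(
  steps=[
    [1,1,-0.3,-0.1,0,0,0],
    [1,1,-0.3,-0.1,0,0,0],
    [1,1,-0.3,-0.1,0,0,0],
    [1,1,-0.3,0,0,0,0],
    [1,1,-0.3,0,0,0,0],
  ],
)

```text
time_s: 10.95
tcp_pos: [0.53, -0.2558, 0.1274]
eef_rot: [2.524, 1.871, 0.0]
ft_force: [0.7, 0.4, -1.1]
grip_width: 0.0151
grasp_force: 25.0
```

arm_command(
  steps=[
    [1,1,-0.4,0,0,0,-0.2],
    [1,0.67,-0.3,0,0,0,-1],
    [1,0,0,0,0,0,-1],
    [1,0,0,0,0,0,-1],
    [1,0,0,0,0,0,0],
  ],
)

```text
time_s: 11.58
tcp_pos: [0.5249, -0.2119, 0.1274]
eef_rot: [2.047, 2.383, 0.0]
ft_force: [0.0, -0.5, -0.4]
grip_width: 0.0153
grasp_force: 25.0
```

Run:
```python
from h import *
w,M=wcam(); o=r.get_obs(); print(o['time_s'],o['tcp_pos'],o['grip_width'],plan(*pose(-26,130,0)))
u0,v0=150,90; f=w['frame'][v0:v0+280,u0:u0+380]; save('w4.png',cv2.resize(f,None,fx=2,fy=2,interpolation=cv2.INTER_CUBIC))
e,ey=ax()
for x,y,z in [(58,58,52),(58,-58,52),(36,48,50),(36,-48,50),(-51,48,44),(-51,-48,44),(26,48,24),(26,11.5,24),(26,-11.5,24),(-26,11.5,24),(-26,-11.5,24),(36,11.5,24),(36,-11.5,24),(-26,-48,24),(26,-48,24)]:
    u,v=wproj(w,M,[*(O+x/1000*e+y/1000*ey),z/1000]); print((x,y,z),round((u-u0)*2),round((v-v0)*2))
```

```text
11.625 [ 0.52497321 -0.21213006  0.12739803] 0.01541102960012783 ([0.19, 0.03, -0.04], [0.0, 0.0, -0.03])
(58, 58, 52) 502 509
(58, -58, 52) 206 510
(36, 48, 50) 480 459
(36, -48, 50) 227 460
(-51, 48, 44) 490 230
(-51, -48, 44) 214 232
(26, 48, 24) 472 406
(26, 11.5, 24) 382 408
(26, -11.5, 24) 325 408
(-26, 11.5, 24) 383 284
(-26, -11.5, 24) 322 284
(36, 11.5, 24) 382 429
(36, -11.5, 24) 325 430
(-26, -48, 24) 227 284
(26, -48, 24) 235 407
```

View pics/w4.png

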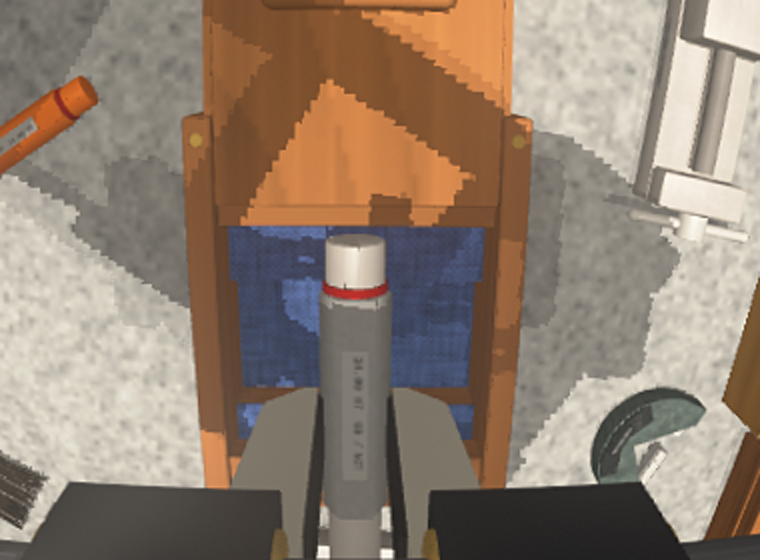

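The wrist view shows the trough edge at v≈404 (predicted 407), the block edge at v≈226 (predicted 231), and the groove centred laterally at 355 (predicted 353). So I shift the case origin about 1.2 mm towards -x.

```bash
cat >> h.py <<'E'
O=np.array([.5293,-.2317])
E
python3 - <<'E'
from h import *
w,M=wcam(); o=r.get_obs(); Rt=R.from_rotvec(o['eef_rot'])
for a,h in ((46,7),(46,-7),(34,7.5),(-24,7.5)):
    u,v=wproj(w,M,o['tcp_pos']+Rt.apply([a/1000,0,-OFF-h/1000])); print(a,h,round((u-150)*2),round((v-90)*2))
prev=None
for q in [(-26,110,0),(-26,75,27.5),(-26,56,27.5),(-12,48,27.5),(-2.5,43.5,27.5),(-3.5,38.5,20),(-2,31,10),(-1.5,23,0),(-1.5,21.7,0)]:
    p=pose(*q); print(q,p[0].round(4),plan(*p,frm=prev and (prev[0],prev[1]))); prev=p
E
```

```text
46 7 348 247
46 -7 349 233
34 7.5 348 300
-24 7.5 350 518
(-26, 110, 0) [ 0.5253 -0.206   0.1083] ([0.25, 0.05, 0.76], [0.0, 0.0, -0.04])
(-26, 75, 27.5) [ 0.5252 -0.2052  0.0735] ([0.03, 0.0, 1.39], [0.0, 3.44, 0.0])
(-26, 56, 27.5) [ 0.5252 -0.2052  0.0545] ([-0.35, 0.0, 0.67], [0.0, 0.0, 0.0])
(-12, 48, 27.5) [ 0.5273 -0.2191  0.0465] ([-0.64, -0.0, 0.03], [0.0, 0.0, 0.0])
(-2.5, 43.5, 27.5) [ 0.5288 -0.2285  0.042 ] ([-0.42, -0.0, -0.02], [0.0, 0.0, 0.0])
(-3.5, 38.5, 20) [ 0.5287 -0.2277  0.0369] ([-0.07, -0.0, 0.2], [-0.0, -0.94, 0.0])
(-2, 31, 10) [ 0.5289 -0.2294  0.0293] ([-0.17, 0.0, 0.26], [-0.0, -1.25, 0.0])
(-1.5, 23, 0) [ 0.5291 -0.2302  0.0213] ([-0.09, -0.0, 0.31], [0.0, -1.25, 0.0])
(-1.5, 21.7, 0) [ 0.5291 -0.2302  0.02  ] ([0.0, 0.0, 0.05], [0.0, 0.0, 0.0])
```

arm_command(
  steps=[
    [1,0.28,0.02,0.7,0,0,-0.04],
    [1,0,0,0.8,0,0,0],
    [1,0,0,0.65,0,0,0],
    [1,0,0,0,0,0.84,0],
    [1,0,0,0,0,0.9,0],
  ],
)

```text
time_s: 12.3
tcp_pos: [0.5244, -0.2055, 0.0728]
eef_rot: [-1.912, -2.239, -0.237]
ft_force: [0.6, 0.3, -0.5]
grip_width: 0.0154
grasp_force: 25.0
```

arm_command(
  steps=[
    [1,0,0,0,0,0.9,0],
    [1,0,0,0,0,0.8,0],
    [1,0,0,0,0,0,0],
    [1,0,0,0,0,0,0],
  ],
)

```text
time_s: 12.8
tcp_pos: [0.5244, -0.2059, 0.0731]
eef_rot: [-1.783, -2.087, -0.434]
ft_force: [-0.3, 0.3, -0.7]
grip_width: 0.0154
grasp_force: 25.0
```

```bash
cat >> h.py <<'E'
O=np.array([.5284,-.2318])
E
python3 - <<'E'
from h import *
w,M=wcam(); o=r.get_obs(); Rt=R.from_rotvec(o['eef_rot']); print(o['time_s'],o['tcp_pos'],o['grip_width'],plan(*pose(-26,56,27.5)))
u0,v0=190,110; f=w['frame'][v0:v0+200,u0:u0+266]; save('w5.png',cv2.resize(f,None,fx=3,fy=3,interpolation=cv2.INTER_CUBIC))
e,ey=ax(); P=lambda p:[round(float(x)) for x in (np.array(wproj(w,M,p))-[u0,v0])*3]
for a,h in ((46,7),(46,-7),(-24,7.5)): print('g',a,h,P(o['tcp_pos']+Rt.apply([a/1000,0,-OFF-h/1000])))
for x,y,z in [(58,58,52),(58,-58,52),(36,48,50),(36,-48,50),(-51,48,44),(-51,-48,44),(-51,11.5,14),(-51,-11.5,14),(26,11.5,24),(26,-11.5,24),(-26,11.5,24),(-26,-11.5,24),(-26,-48,24),(26,-48,24),(26,48,24)]:
    print((x,y,z),P([*(O+x/1000*e+y/1000*ey),z/1000]))
E
```

```text
12.85 [ 0.52447694 -0.20563911  0.07353496] 0.015832428374849345 ([-0.34, -0.0, 0.68], [-0.01, 0.01, 0.02])
g 46 7 [402, 309]
g 46 -7 [403, 289]
g -24 7.5 [404, 717]
(58, 58, 52) [702, 987]
(58, -58, 52) [107, 986]
(36, 48, 50) [653, 884]
(36, -48, 50) [155, 883]
(-51, 48, 44) [647, 442]
(-51, -48, 44) [163, 442]
(-51, 11.5, 14) [457, 460]
(-51, -11.5, 14) [353, 460]
(26, 11.5, 24) [459, 814]
(26, -11.5, 24) [350, 814]
(-26, 11.5, 24) [459, 572]
(-26, -11.5, 24) [350, 572]
(-26, -48, 24) [180, 569]
(26, -48, 24) [180, 808]
(26, 48, 24) [629, 809]
```

View pics/w5.png

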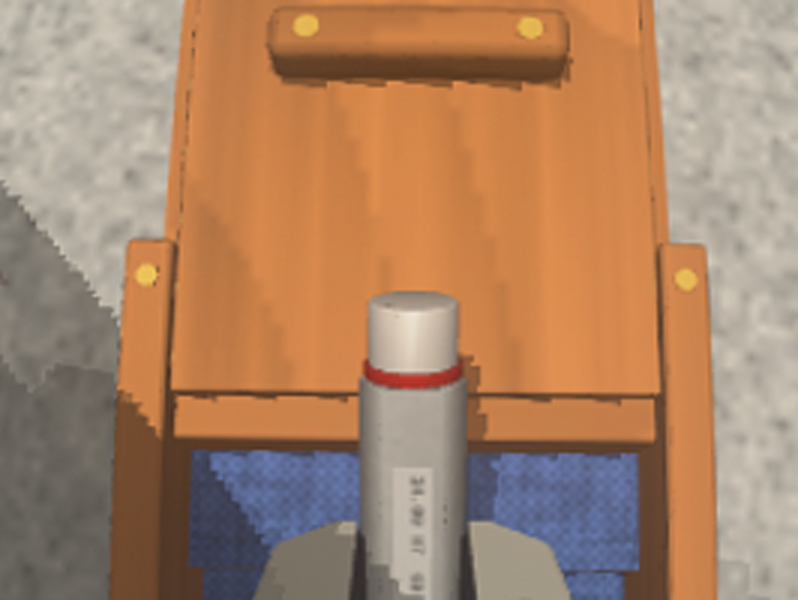

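The picture shows the case's centre line at u≈415 and the gauge at 413, so they line up laterally. The block edge at v≈441 matches the predicted 442. Yaw is about 0.6° off. Now the entry.

arm_command(
  steps=[
    [1,-0.17,0,0.34,0,0,0.07],
    [1,-0.17,0,0.34,0,0,0],
    [1,-0.32,0,0.02,0,0,0],
    [1,-0.32,0,0.01,0,0,0],
    [1,0,0,0,0,0,0],
  ],
)

```text
time_s: 13.48
tcp_pos: [0.5264, -0.2199, 0.0463]
eef_rot: [-1.792, -2.076, -0.434]
ft_force: [0.2, 0.2, -0.5]
grip_width: 0.0152
grasp_force: 25.0
```

arm_command(
  steps=[
    [1,-0.14,0,0,0,0,0],
    [1,-0.14,0,0,0,0,0],
    [1,-0.14,0,-0.02,0,0,0],
    [1,0,0,0,0,0,0],
    [1,0,0,0,0,0,0],
  ],
)

```text
time_s: 14.1
tcp_pos: [0.5278, -0.2288, 0.0422]
eef_rot: [-1.791, -2.076, -0.434]
ft_force: [-0.3, 0.6, -1.4]
grip_width: 0.0157
grasp_force: 25.0
```

Run:
```python
from h import *
o=r.get_obs(); print(o['time_s'],o['tcp_pos'],o['grip_width'],o['ft_force'],plan(*pose(-2.5,43.5,27.5)))
prev=pose(-2.5,43.5,27.5)
for q in [(-3.5,38.5,20),(-2,31,10),(-1.5,23,0)]:
    p=pose(*q); print(q,p[0].round(4)); prev=p
```

```text
14.1 [ 0.52776838 -0.22876484  0.04222085] 0.015651233592820137 [-0.25351189  0.55877781 -1.3531545 ] ([0.0, 0.01, 0.01], [-0.01, -0.0, -0.05])
(-3.5, 38.5, 20) [ 0.5278 -0.2278  0.0369]
(-2, 31, 10) [ 0.528  -0.2295  0.0293]
(-1.5, 23, 0) [ 0.5282 -0.2303  0.0213]
```

arm_command(
  steps=[
    [1,-0.03,0,0.1,0,-0.47,0],
    [1,-0.04,0,0.1,0,-0.47,0],
    [1,-0.08,0,0.13,0,-0.62,0],
    [1,-0.09,0,0.13,0,-0.63,0],
    [1,0,0,0,0,0,0],
  ],
)

```text
time_s: 14.72
tcp_pos: [0.5279, -0.2293, 0.0299]
eef_rot: [-1.959, -2.275, -0.167]
ft_force: [-0.6, -1.0, -1.6]
grip_width: 0.0149
grasp_force: 25.0
```

Run:
```python
from h import *
o=r.get_obs(); print(o['time_s'],o['tcp_pos'],o['grip_width'],o['ft_force'],plan(*pose(-2,31,10)),plan(*pose(-1.5,23,0)))
```

```text
14.725 [ 0.52791543 -0.22932995  0.02985123] 0.014907632113861985 [-0.57202395 -0.95686547 -1.60585757] ([-0.01, 0.0, 0.02], [-0.02, -0.0, -0.03]) ([-0.1, 0.01, 0.33], [-0.03, -1.25, -0.03])
```

arm_command(
  steps=[
    [1,-0.03,0,0.1,0,-0.42,0],
    [1,-0.03,0,0.1,0,-0.42,0],
    [1,-0.04,0,0.11,0,-0.42,0],
    [1,0,0,0,0,0,0],
    [1,0,0,0,0,0,0],
  ],
)

```text
time_s: 15.35
tcp_pos: [0.5282, -0.232, 0.0216]
eef_rot: [-2.049, -2.377, 0.005]
ft_force: [-0.1, 0.9, -1.4]
grip_width: 0.0152
grasp_force: 25.0
```

Run:
```python
from h import *
o=r.get_obs(); print(o['time_s'],o['tcp_pos'],o['grip_width'],o['ft_force'],o['moment'],plan(*pose(-1.5,21.5,0)))
```

```text
15.35 [ 0.52818887 -0.23201511  0.02163302] 0.015170242503015791 [-0.08293839  0.93647065 -1.35185581] [-0.02128257 -0.06804922  0.05711091] ([0.07, 0.01, 0.07], [-0.03, -0.0, -0.04])
```

arm_command(
  steps=[
    [1,0.03,0,0.03,0,0,0],
    [1,0,0,0,0,0,0],
  ],
)

```text
time_s: 15.6
tcp_pos: [0.528, -0.2313, 0.0207]
eef_rot: [-2.05, -2.378, 0.006]
ft_force: [-0.3, 0.5, -0.6]
grip_width: 0.0155
grasp_force: 25.0
```

arm_command(
  steps=[
    [1,0,0,0.03,0,0,0],
    [1,0,0,0,0,0,0],
  ],
)

```text
time_s: 15.85
tcp_pos: [0.528, -0.2311, 0.0199]
eef_rot: [-2.05, -2.378, 0.007]
ft_force: [0.3, 0.2, 0.0]
grip_width: 0.0153
grasp_force: 25.0
```

arm_command(
  steps=[
    [1,0,0,0.03,0,0,0],
    [1,0,0,0,0,0,0],
  ],
)

```text
time_s: 16.1
tcp_pos: [0.5281, -0.2312, 0.0196]
eef_rot: [-2.05, -2.379, 0.007]
ft_force: [-1.4, 0.2, 3.7]
grip_width: 0.0152
grasp_force: 25.0
```

The gauge is bottomed: 3.7 N at the expected height. I'll release it gently and lift.

arm_command(
  steps=[
    [0.55,0,0,0,0,0,0],
    [0.4,0,0,0,0,0,0],
    [0.3,0,0,0,0,0,0],
    [0.3,0,0,-0.2,0,0,0],
    [0.3,0,0,-0.6,0,0,0],
  ],
)

```text
time_s: 16.73
tcp_pos: [0.5278, -0.2309, 0.0394]
eef_rot: [-2.049, -2.377, 0.007]
ft_force: [-0.9, -0.0, 0.7]
grip_width: 0.0325
grasp_force: 0.0
```

arm_command(
  steps=[
    [0.3,0,0,-1,0,0,0],
    [0.3,0,0,-1,0,0,0],
    [0.3,0,0,-1,0,0,0],
    [0.3,0,0,-0.6,0,0,0],
    [0.3,0,0,0,0,0,0],
  ],
)

```text
time_s: 17.35
tcp_pos: [0.5289, -0.2311, 0.1306]
eef_rot: [2.051, 2.38, -0.006]
ft_force: [0.6, -0.3, -0.1]
grip_width: 0.0325
grasp_force: 0.0
```

Run:
```python
from h import *
w,M=wcam(); o=r.get_obs(); Rt=R.from_rotvec(o['eef_rot']); print(o['time_s'],o['tcp_pos'],o['grip_width'])
u0,v0=200,130; f=w['frame'][v0:v0+220,u0:u0+260]; save('w6.png',cv2.resize(f,None,fx=2.7,fy=2.7,interpolation=cv2.INTER_CUBIC))
e,ey=ax(); P=lambda p:[round(float(x)) for x in (np.array(wproj(w,M,p))-[u0,v0])*2.7]
for x,y,z in [(-47.5,-7,21.5),(-47.5,7,21.5),(34.5,0,29),(-51,-48,44),(-51,48,44),(36,0,34),(36,0,50)]: print((x,y,z),P([*(O+x/1000*e+y/1000*ey),z/1000]))
rib=np.array([*(O-.1327*e),.12]); print(rib,plan(rib,tool(YAW)),plan(rib,tool(YAW+180)),o['qpos'].round(2))
```

```text
17.4 [ 0.52851512 -0.23092692  0.12932318] 0.032480731977049856
(-47.5, -7, 21.5) [311, 122]
(-47.5, 7, 21.5) [362, 121]
(34.5, 0, 29) [339, 406]
(-51, -48, 44) [148, 123]
(-51, 48, 44) [523, 120]
(36, 0, 34) [339, 418]
(36, 0, 50) [338, 442]
[ 0.50809878 -0.10066209  0.12      ] ([5.27, -0.04, 0.36], [-0.01, 0.03, 11.21]) ([5.27, -0.04, 0.36], [-0.03, -0.01, -11.29]) [-0.45 -0.06  1.76 -0.    1.44 -0.6 ]
```

View pics/w6.png

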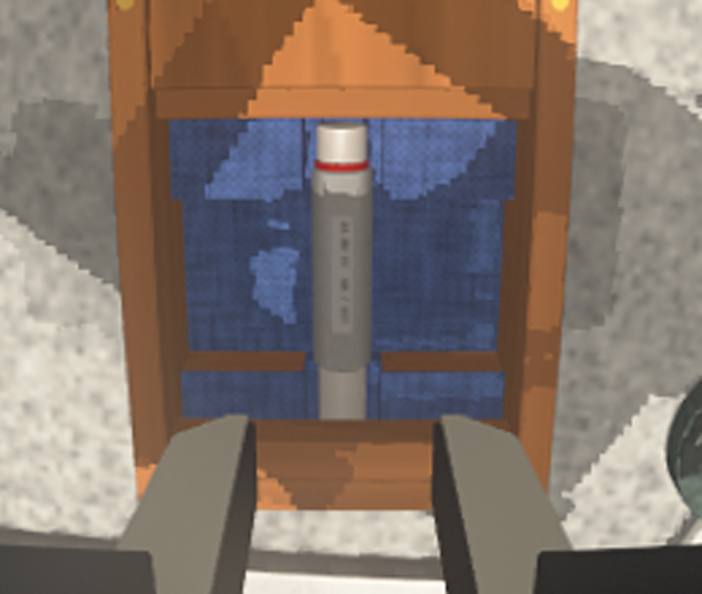

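The gauge lies in the groove, straight, with its low end under the fixed top ((342,415)) and its other end clear of the block ((342,128)). Now the cover: translate to the rib and turn 90°.

arm_command(
  steps=[
    [0.2,1,0,0,0,0,0],
    [0.2,1,0,0,0,0,0],
    [0.2,1,0,0,0,0,0],
    [0.2,1,0,0,0,0,0],
    [0.2,1,0,0,0,0,1],
  ],
  force=20,
)

```text
time_s: 18.02
tcp_pos: [0.5091, -0.1054, 0.128]
eef_rot: [-2.212, -2.227, 0.008]
ft_force: [-0.6, 0.1, 1.0]
grip_width: 0.0375
grasp_force: 0.0
```

arm_command(
  steps=[
    [0.2,0,0,0,0,0,1],
    [0.2,0,0,0,0,0,1],
    [0.2,0,0,0,0,0,1],
    [0.2,0,0,0,0,0,1],
    [0.2,0,0,0,0,0,1],
  ],
)

```text
time_s: 18.65
tcp_pos: [0.5093, -0.1062, 0.128]
eef_rot: [-2.843, -1.334, 0.009]
ft_force: [-0.5, 0.1, -0.1]
grip_width: 0.037
grasp_force: 0.0
```

arm_command(
  steps=[
    [0.2,0,0,0,0,0,1],
    [0.2,0,0,0,0,0,1],
    [0.2,0,0,0,0,0,1],
    [0.2,0,0,0,0,0,1],
    [0.2,0,0,0,0,0,1],
  ],
)

```text
time_s: 19.27
tcp_pos: [0.5093, -0.1062, 0.128]
eef_rot: [3.128, 0.281, -0.009]
ft_force: [0.1, 0.7, 0.5]
grip_width: 0.0368
grasp_force: 0.0
```

arm_command(
  steps=[
    [0.2,0,0,0,0,0,0.2],
    [0.2,0,0,0,0,0,0],
  ],
)

```text
time_s: 19.52
tcp_pos: [0.5097, -0.1068, 0.1287]
eef_rot: [3.13, 0.248, -0.008]
ft_force: [-0.5, -0.2, 0.8]
grip_width: 0.0374
grasp_force: 0.0
```

Run:
```python
from h import *
o=r.get_obs(); rib=np.array([.5095,-.1027,.056]); e,_=ax(); print(o['time_s'],o['tcp_pos'],plan(rib,tool(YAW)), plan([*(O-.035*e),.056],tool(YAW)))
```

```text
19.525 [ 0.50973392 -0.10675967  0.12865391] ([0.03, -0.16, 2.91], [0.01, 0.04, 0.03]) ([-0.03, 3.65, 2.91], [0.01, 0.04, 0.03])
```

arm_command(
  steps=[
    [0.2,0,-0.15,1,0,0,0],
    [0.2,0,0,1,0,0,0],
    [0.2,0,0,0.5,0,0,0],
    [0.2,0,0,0.4,0,0,0],
    [0.8,0,0,0,0,0,0],
  ],
)

```text
time_s: 20.15
tcp_pos: [0.509, -0.1037, 0.0563]
eef_rot: [3.131, 0.244, -0.008]
ft_force: [-0.2, 0.2, 0.4]
grip_width: 0.031
grasp_force: 0.0
```

arm_command(
  steps=[
    [1,0,0,0,0,0,0],
    [1,0,0,0,0,0,0],
    [1,0,0,0,0,0,0],
  ],
)

```text
time_s: 20.52
tcp_pos: [0.5095, -0.1037, 0.0572]
eef_rot: [3.13, 0.243, -0.005]
ft_force: [-0.1, 1.4, 4.5]
grip_width: 0.0115
grasp_force: 20.0
```

arm_command(
  steps=[
    [1,0,0.4,0,0,0,0],
    [1,0,0.7,0,0,0,0],
    [1,0,0.8,0,0,0,0],
    [1,0,0.8,0,0,0,0],
    [1,0,0.7,0,0,0,0],
  ],
)

```text
time_s: 21.15
tcp_pos: [0.5221, -0.1886, 0.0572]
eef_rot: [3.13, 0.243, -0.008]
ft_force: [-4.8, 1.5, 8.3]
grip_width: 0.0119
grasp_force: 20.0
```

arm_command(
  steps=[
    [1,0,0.2,0,0,0,0],
    [1,0,0,0,0,0,0],
    [1,0,0,0,0,0,0],
  ],
)

```text
time_s: 21.52
tcp_pos: [0.5229, -0.1934, 0.0572]
eef_rot: [3.13, 0.243, -0.008]
ft_force: [-5.2, -2.6, 6.0]
grip_width: 0.0118
grasp_force: 20.0
```

arm_command(
  steps=[
    [1,0,0.1,0,0,0,0],
    [1,0,0.1,0,0,0,0],
    [1,0,0,0,0,0,0],
  ],
)

```text
time_s: 21.9
tcp_pos: [0.5233, -0.1964, 0.0572]
eef_rot: [-3.131, -0.244, 0.009]
ft_force: [-8.5, 13.9, 12.2]
grip_width: 0.012
grasp_force: 20.0
```

arm_command(
  steps=[
    [1,0,0.06,0,0,0,0],
    [1,0,0,0,0,0,0],
  ],
)

```text
time_s: 22.15
tcp_pos: [0.5234, -0.1966, 0.0571]
eef_rot: [-3.128, -0.244, 0.01]
ft_force: [-11.0, 24.5, 14.8]
grip_width: 0.0115
grasp_force: 20.0
```

arm_command(
  steps=[
    [1,0,0.04,0,0,0,0],
    [1,0,0,0,0,0,0],
  ],
)

```text
time_s: 22.4
tcp_pos: [0.5234, -0.1967, 0.057]
eef_rot: [-3.126, -0.244, 0.01]
ft_force: [-12.2, 32.7, 18.5]
grip_width: 0.0119
grasp_force: 20.0
```

arm_command(
  steps=[
    [1,0,-0.1,0,0,0,0],
    [0.2,0,0,0,0,0,0],
    [0.2,0,0,0,0,0,0],
    [0.2,0,0,-0.8,0,0,0],
    [0.2,0,0,-1,0,0,0],
  ],
)

```text
time_s: 23.02
tcp_pos: [0.524, -0.1977, 0.1031]
eef_rot: [3.13, 0.243, -0.007]
ft_force: [-0.6, 0.5, 1.3]
grip_width: 0.0369
grasp_force: 0.0
```

arm_command(
  steps=[
    [0.2,0,0,-1,0,0,0],
    [0.2,0,0,-1,0,0,0],
    [0.2,0,0,-0.5,0,0,0],
    [0.2,0,0,0,0,0,0],
  ],
)

```text
time_s: 23.52
tcp_pos: [0.5246, -0.1976, 0.1653]
eef_rot: [3.13, 0.243, -0.005]
ft_force: [0.6, -0.3, -0.5]
grip_width: 0.0368
grasp_force: 0.0
```

Run:
```python
from h import *
o=r.get_obs(); w,M=wcam(); f=w['frame'][110:360,180:520]; save('w7.png',cv2.resize(f,None,fx=2.3,fy=2.3)); print(o['time_s'],o['ft_force'],o['tcp_pos'])
```

```text
23.525 [ 0.56567751 -0.33156604 -0.51954665] [ 0.52457029 -0.19756273  0.16525791]
```

View pics/w7.png

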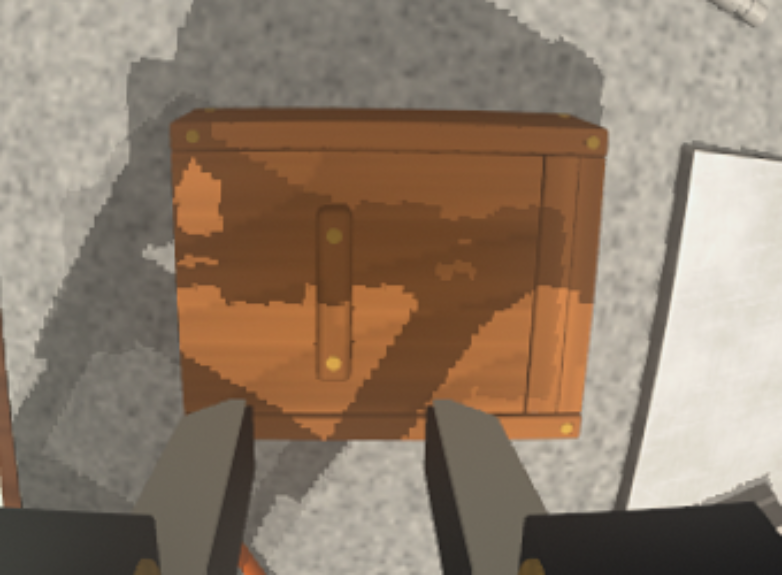

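The cover is flush against the fixed top, with the seam closed at u≈535 and no gap, and the robot is clear. Handing in.

```bash
python3 -c "
from workcell import r
print(r.hand_in())"
```

```text
the job is handed in; nothing more can be done
None
```

The plug gauge lies level in its groove, the cover is shut against the fixed top, and the job was handed in at about 23.5 s; the V-block, vise and brush were not touched.

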